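Load the cross-drilling jig and index it under the drill bush

TASK

Lay the longer of the two upright brass tubes on its side in the V-cradle of the drilling jig, far end up against the end stop, and let go of it. Then pull the jig's plunger knob up, slide the carriage one hole along so that the tube comes under the drill bush, let the pin drop into that next hole, and press the knob right down and keep it pressed home: you finish still holding it down, ready for drilling. Do not disturb the short tube, the oil bottle or the caliper.

Things in the scene. Friction and masses are not known exactly. Their poses are not given: they have to be found in the camera images.
- jig: Drilling jig, fixed: grey base plate 124 (x) x 245 (y) x 12 mm, origin under its centre, z up. +y is the slide direction, towards the drill bush; +x points away from the robot. A steel index strip (20 mm wide, top 24 mm above the bench) runs along y at x = -45 mm with three 10 mm holes at y = -98, -43 and +12 mm (pitch 55 mm); the pin starts in the first.
- bush (a point): Centre of the drill bush's lower end, 75 mm above the bench, on the jig. It hangs from a dark steel arm 26 mm wide (y) that reaches from a column on the jig's far side (+x, 55 to 71 mm from the bush) to 12 mm nearer than the bush; arm and bush head end 100 mm above the bench. Does not move along with the carriage.
- next_hole (a point): Mouth of the second hole of the index strip, on the jig, where the pin must drop in; it lies straight below the knob's centre once the carriage is there.
- cradle_seat (a point): Where the long tube's centre lies when seated, 58 mm above the bench; rides on the carriage, axes as the jig's. The 90 degree V groove, open upwards, runs along x; the V-block reaches from 11 mm on the near side (-x) of this point to 45 mm on the far side, is 44 mm wide, top edges 1 mm below this point. A seated long tube sticks out 34 mm beyond its near end, with 22 mm free below it (11 mm over the first 6).
- end_stop (a point): Middle, at tube-axis height, of the near face of the upright end stop plate (36 mm wide, top 9 mm above this point) that closes the V groove's far end, 45 mm beyond cradle_seat in +x. The far end of a seated long tube touches it. Rides on the carriage.
- knob_centre (a point): Centre of the round black pull knob, 22 mm diameter, 20 mm high, axis upright, 75 mm above the bench at rest. Below it a 15 mm barrel, hexagon nut and, 40 mm below this point, the carriage's ear. The knob rides on the carriage, 75 mm from the groove line in -y and 34 mm nearer (-x) than cradle_seat.
- carriage (a joint): Position of the carriage along the jig's +y, m: 0 with the pin in the first hole (start, 1 mm play), 0.055 in the next hole (cradle under the bush), 0.110 in the last. Slides with about 1.5 N of friction once the pin is out; locked while the pin is in a hole.
- plunger (a joint): Height of the knob with its round-ended 8 mm pin, m: 0 pressed fully home, about 0.0025 at rest untouched (a rubber ring holds it off), above 0.009 the pin is clear of the strip, 0.016 upper stop. Spring 1 N per mm: 3 N down to press it home, 6 N up to clear the hole; springs back when let go. Off a hole the pin rests on the strip at 0.009.
- long_tube_centre (a point): Centre of the longer brass tube, 24 mm diameter, 90 mm long, 0.10 to 0.20 kg; z axis along the tube. Stands upright on the bench at the start (centre 45 mm up).
- short_tube_centre (a point): Centre of the shorter brass tube, 24 mm diameter, 60 mm long, upright; stays where it is.
- oil_bottle: Blue oil bottle with black cap, 33 mm diameter, 70 mm high, origin at its foot; stays where it is.
- caliper: Digital caliper lying on the bench, 215 mm long (y), 74 mm wide, 24 mm high; stays where it is.

How it is judged:
By the outcome, as a careful person would: the job done as asked, in the order asked, and still so for the second after the job is handed in, while the arm keeps its last pose, push and grip.
It also fails if it takes over 51 s, if anything falls off the work surface, if the arm or the gripper's body presses on something with over 40 N, if the wrist force passes 120 N, or if a joint passes its speed limit or range.

ROBOT

A 6-joint arm with a two-finger parallel gripper is mounted at the origin on a cart in front of the work surface, level with it; the furniture and walls round the work are solid. World frame = base frame: x ahead of the robot, y to its left, z up, the work surface at z = 0. Lengths are in m, angles in rad, forces in N, time in s.
With the tool pointing down it reaches from about 0.425 to 0.95 m from the base axis. Payload 3.5 kg.
Tool frame: the origin (TCP) lies at the very end of the fingers, on their centre line; the grasp point (between the pads) lies 19 mm behind it; z points along the fingers, y is the line along which they close (so a half turn about z gives the same grasp; the last joint's range is limited). The gripper opens to 85 mm and grips with 20 to 120 N. Pads are 22 mm wide; open, the fingers measure 114 mm over their backs; the gripper's body (76 mm by 85 mm) begins 54 mm behind the grasp point. The pads swing forward as they close: fully open they stand 13 mm farther back than shut.
Start: joints at [-0.15, 0.286, 1.577, -0, 1.279, -0.15], TCP at [0.675, 0, 0.231] pointing down, gripper open.
Joint ranges: [-2.77, 2.77], [-0.9, 2.22], [0.21, 2.48], [-1.53, 4.67], [0.24, 2.81], [-2.84, 2.84]. Speed limits (rad/s): [2.79, 2.79, 3.14, 3.14, 3.14, 3.14].

INTERFACE

Orientations are given as a unit quaternion [x, y, z, w].
In Python, from plant import ctrl gives the robot as it stands.
- The arm moves only by the tool carry_out, never from a script. Its argument "deltas" is one flat list of numbers, 6 for each row, row after row: the shift along the tool's x, y, z in m, then the turn, a rotation vector about the tool's x, y, z in rad. A call has 1 to 5 rows; each row is the pose to reach, as a shift and turn from the pose commanded when the call began, along the tool's axes at that moment; what a row does not reach only later rows make up. A row lasts 1/8 s, in which the tool goes at most 62.5 mm and 10.7 degrees, less where a joint would pass 70% of its speed; a pose out of reach is approached as far as the arm can. A call with a gripper value outside its range is refused whole. "grip" is the opening in per cent of the stroke, from 0 (shut) to 100 (fully open), set as the call begins (left out, the last holds). The fingers move at their own pace and stop on an object; "grip_force" is the grip in N (left out, the last holds). Time passes only in rows, so rows that repeat a pose let the fingers close. It gives the time, the measured TCP pose, the force, the opening and the grip force at its end, in the units of the state.
- ctrl.get_state(): the state, without advancing time (a new reading comes with each control period).
- ctrl.read_camera(name): name is "scene" or "side" or "wrist"; returns (picture, depth): 384x512x3 uint8, red, green, blue; 384x512 float32, m along the optical axis (not along the pixel's ray), 0 where there is no reading.
- ctrl.camera_model(name): a dict with "intrinsics" (3x3 intrinsics, pixels), "k1" (the pictures are not rectified: a ray, as slopes to the right and down, at radius r is drawn at 1 + k1 r^2 times it, then the intrinsics apply), "extrinsics" (4x4, takes a point from world to camera coordinates); the wrist camera has in their place "hand_eye" (4x4, takes a point from camera to tool coordinates, whose origin is the TCP and whose axes are the flange's). Camera axes: x right, y down, z forward; pixel columns grow to the right and rows downward; lengths in m; the calibration is good to about 2 mm. A picture is of the moment at which its call begins: read the wrist's pose just before it. camera_model takes no time and is no camera call.
- ctrl.sign_off(): hands the job in; it is judged then, once.
Trained networks look in the newest picture that a camera, given by its name, has taken for a name from the list of things; names that differ only in an ending like _2 or _b are one class to them, and where a whole thing is asked for, a point or a joint stands for the part that bears it (a point fixed in the world has none). Each returns a list of dicts, best first, with "score" (0 to 1); they miss things now and then, are a little off and sometimes report something else, mostly with a low value. They report only what shows in the picture. A call takes as long as a camera call.
- ctrl.find_in(camera, query): "uv" ([column, row] in pixels, amid what is visible of it).
The state is a dict: "time": time; "qpos": joint angles; "dq": joint speeds; "joint_efforts": joint torques, N m; "eef_pos": TCP position; "tcp_rot": TCP orientation; "contact_force": force on the tool from outside, world axes, zero at the start; "wrist_torque": the same for the moment, N m; "opening": opening from 0.0 (shut) to 1.0 (fully open); "finger_force": force on a finger pad.
Only numpy, scipy, OpenCV 4.12 (cv2) and the standard library are available. Lean on these libraries where they do the work, as an engineer would, in place of code of your own. Each camera call takes 0.05 s, during which the arm holds its last target. There are 200 camera calls.

## Working session

There is one attempt and no reset: what is moved stays moved. The work goes in short steps, Python scripts to look and compute and a tool call to move; the robot and the scene stay as the last step left them, time stands still between calls to the robot, and variables do not carry over. Pictures are saved under pics/ and viewed, at most 10 in all, crops included, and the job is handed in when it is done.

Besides the shell and the picture viewer there is one more tool, called after "Call:" by a JSON object that holds its "fn" and its "kwargs". carry_out: Moves the arm, as the interface text tells. Its arguments: {"type":"object","properties":{"deltas":{"type":"array"},"grip":{"type":"number"},"grip_force":{"type":"number"}},"required":["deltas"]}

```bash
mkdir -p pics; ls
cat > h.py <<'E'
import numpy as np, cv2
from plant import ctrl
from scipy.spatial.transform import Rotation as R
def T_cw(name):
    m=ctrl.camera_model(name)
    if 'extrinsics' in m: return np.linalg.inv(np.array(m['extrinsics'])),m
    s=ctrl.get_state(); T=np.eye(4); T[:3,:3]=R.from_quat(s['tcp_rot']).as_matrix(); T[:3,3]=s['eef_pos']
    return T@np.array(m['hand_eye']),m
def cloud(name):
    T,m=T_cw(name); im,d=ctrl.read_camera(name)
    K=np.array(m['intrinsics']); k1=m['k1']
    v,u=np.mgrid[:384,:512]
    x=(u-K[0,2])/K[0,0]; y=(v-K[1,2])/K[1,1]
    rd=np.hypot(x,y); r=rd.copy()
    for _ in range(20): r=rd/(1+k1*r*r)
    s=np.where(rd>0,r/np.maximum(rd,1e-9),1)
    P=np.stack([x*s*d,y*s*d,d,np.ones_like(d)],-1)@T.T
    P=P[...,:3]; P[d<=0]=np.nan
    return im,P
def save(n,im): cv2.imwrite(n,im[...,::-1])
E
python3 - <<'E'
from h import *
s=ctrl.get_state(); print(s)
for c in ['scene','side']:
    im,P=cloud(c); save(f'pics/{c}0.png',im); np.savez(f'{c}0.npz',im=im,P=P)
    print(c,T_cw(c)[0][:3,3].round(3),T_cw(c)[0][:3,2].round(2))
    for q in ['jig','bush','next_hole','cradle_seat','end_stop','knob_centre','long_tube_centre','short_tube_centre','oil_bottle','caliper']:
        r=ctrl.find_in(c,q)
        for f in r[:2]:
            u,v=np.round(f['uv']).astype(int); u=min(max(u,0),511);v=min(max(v,0),383)
            print(q,round(f['score'],2),u,v,P[v,u].round(3))
E
```

```text
pics
{'time': 0.0, 'qpos': array([-1.49966823e-01,  2.87172862e-01,  1.57819112e+00, -6.16275632e-05,
        1.27858098e+00, -1.49970594e-01]), 'dq': array([ 0.0017208 , -0.00032951,  0.00022301,  0.00126283, -0.00118099,
        0.00086725]), 'joint_efforts': array([-1.79628755e-04, -4.05981302e+01, -2.92628127e+01, -1.54224781e-04,
        5.81841552e-03,  3.74769741e-06]), 'eef_pos': array([6.74339413e-01, 1.36923535e-04, 2.29934727e-01]), 'tcp_rot': array([ 0.70709866,  0.70711393, -0.00072182, -0.00092908]), 'contact_force': array([-0.97541933,  0.28402824, -0.16818246]), 'wrist_torque': array([ 0.00590607,  0.03177152, -0.0335923 ]), 'finger_force': 0.0, 'opening': 1.0007812777239689}
scene [-0.046 -0.395  0.792] [ 0.51  0.41 -0.76]
jig 0.76 217 157 [0.488 0.157 0.033]
bush 0.86 216 151 [0.491 0.161 0.049]
next_hole 0.91 214 158 [0.483 0.162 0.031]
cradle_seat 0.91 238 152 [0.533 0.127 0.034]
end_stop 0.83 237 160 [0.51  0.111 0.035]
knob_centre 0.44 240 162 [0.476 0.071 0.081]
knob_centre 0.28 217 154 [0.49  0.158 0.042]
long_tube_centre 0.66 347 247 [ 0.438 -0.235  0.069]
sh
[... 251 characters left out ...]
-0.73   0.635] [ 0.23  0.78 -0.58]
jig 0.85 250 182 [0.487 0.067 0.083]
jig 0.49 259 188 [0.52  0.109 0.033]
bush 0.66 249 177 [0.503 0.127 0.054]
next_hole 0.66 248 183 [0.482 0.065 0.083]
next_hole 0.54 261 254 [ 0.457 -0.1    0.036]
cradle_seat 0.71 258 187 [0.52  0.116 0.032]
cradle_seat 0.45 248 186 [0.482 0.063 0.076]
end_stop 0.65 258 187 [0.52  0.116 0.032]
end_stop 0.57 250 184 [0.486 0.062 0.081]
knob_centre 0.58 227 275 [ 0.387 -0.119  0.022]
knob_centre 0.45 246 187 [0.479 0.069 0.071]
long_tube_centre 0.56 280 306 [ 0.442 -0.245  0.056]
short_tube_centre 0.84 259 254 [ 0.453 -0.102  0.039]
oil_bottle 0.64 331 284 [ 0.543 -0.217  0.045]
caliper 0.78 229 277 [ 0.389 -0.126  0.022]
```

View images.

Run:
```python
import cv2
a=cv2.imread('pics/scene0.png')[90:290,140:420];b=cv2.imread('pics/side0.png')[110:350,170:390]
cv2.imwrite('pics/scene0c.png',cv2.resize(a,(784,560),interpolation=cv2.INTER_CUBIC))
cv2.imwrite('pics/side0c.png',cv2.resize(b,(550,600),interpolation=cv2.INTER_CUBIC))
```

```text
(no output)
```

View pics/scene0c.png

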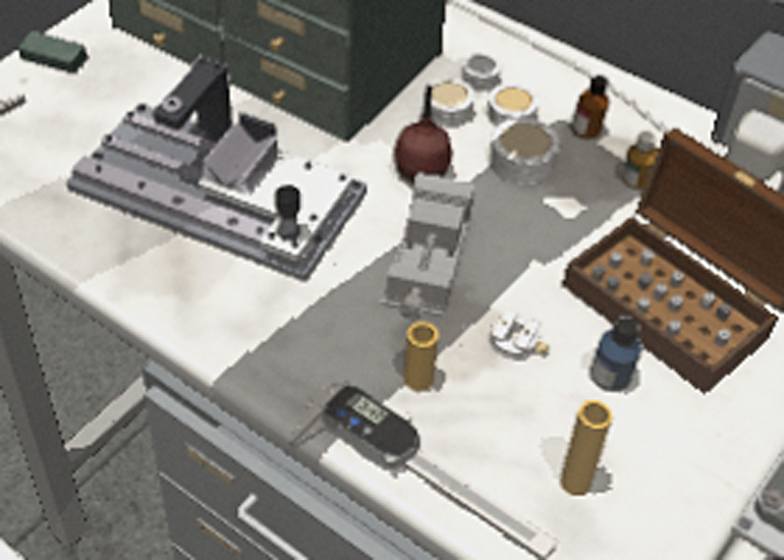

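View pics/side0c.png

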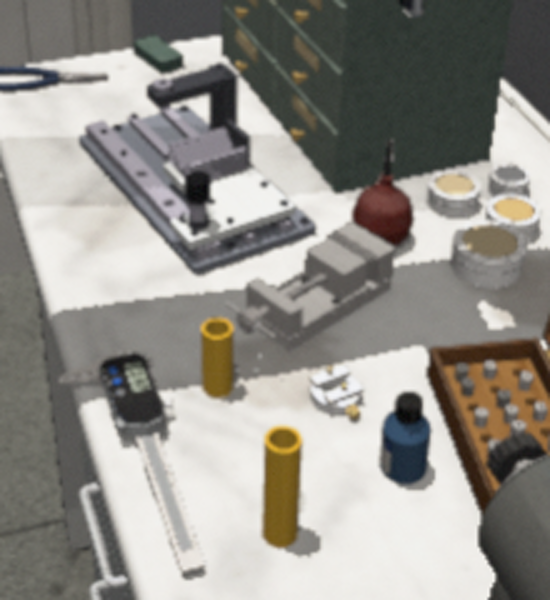

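Run:
```python
from h import *
for c in ['scene','side']:
    z=np.load(c+'0.npz'); im,P=z['im'],z['P']
    hsv=cv2.cvtColor(im,cv2.COLOR_RGB2HSV)
    ok=np.isfinite(P[...,0])
    cam=T_cw(c)[0][:3,3]
    for n,(x,y) in dict(long=(.44,-.24),short=(.455,-.10)).items():
        m=ok&(np.hypot(P[...,0]-x,P[...,1]-y)<.04)&(hsv[...,1]>110)&(P[...,2]>.01)
        Q=P[m]; top=Q[:,2].max()
        # fit circle of r=12mm to wall pts
        from scipy.optimize import least_squares
        W=Q[Q[:,2]<top-.008]
        f=least_squares(lambda p:np.hypot(W[:,0]-p[0],W[:,1]-p[1])-.012,[x+.01*(x-cam[0]),y],loss='soft_l1',f_scale=.002)
        print(c,n,m.sum(),'top',np.percentile(Q[:,2],98).round(3),'fit',f.x.round(4),np.abs(f.fun).mean().round(4))
    m=ok&(im.max(-1)<60)&(abs(P[...,0]-.485)<.03)&(abs(P[...,1]-.065)<.03)&(P[...,2]>.062)
    W=P[m]
    f=least_squares(lambda p:np.hypot(W[:,0]-p[0],W[:,1]-p[1])-.011,[.485,.07],loss='soft_l1',f_scale=.002)
    print('knob',m.sum(),W[:,2].max().round(3),W.mean(0).round(3),f.x.round(4))
    # z layers of jig area
    J=P[ok&(P[...,0]>.35)&(P[...,0]<.75)&(P[...,1]>.0)&(P[...,1]<.4)&(P[...,2]>.007)&(P[...,2]<.105)]
    np.save(c+'J.npy',J)
    for a,b in [(.008,.016),(.02,.028),(.03,.038),(.085,.105)]:
        L=J[(J[:,2]>a)&(J[:,2]<b)]
        print(a,len(L),cv2.minAreaRect(L[:,:2].astype(np.float32)*1000))
```

```text
scene long 174 top 0.091 fit [ 0.4493 -0.2363] 0.0013
scene short 203 top 0.062 fit [ 0.4513 -0.0892] 0.0012
knob 78 0.086 [0.481 0.068 0.079] [0.4856 0.0733]
0.008 1340 ((587.9039306640625, 193.025634765625), (289.3940124511719, 418.3478088378906), 12.191374778747559)
0.02 1238 ((581.8272705078125, 152.92770385742188), (281.66424560546875, 411.7187194824219), 25.497468948364258)
0.03 1060 ((603.612060546875, 204.91152954101562), (387.0788879394531, 300.09521484375), 85.55863189697266)
0.085 1051 ((568.8638305664062, 191.73529052734375), (273.77496337890625, 331.39178466796875), 25.64815330505371)
side long 559 top 0.09 fit [ 0.4492 -0.2337] 0.0009
side short 313 top 0.06 fit [ 0.4533 -0.0887] 0.001
knob 99 0.085 [0.484 0.068 0.077] [0.4869 0.0742]
0.008 1288 ((575.755859375, 163.42947387695312), (283.67578125, 387.543212890625), 25.92947769165039)
0.02 1082 ((582.86865234375, 150.92730712890625), (281.9017028808594, 412.1860656738281), 25.684221267700195)
0.03 1105 ((630.8530883789062, 174.192626953125), (375.20391845703125, 248.66043090820312), 58.97860336303711)
0.085 1030 ((639.0330810546875, 215.63673400878906), (243.7019500732422, 277.9368896484375), 47.45756912231445)
```

Run:
```python
from h import *
J=np.vstack([np.load(c+'J.npy') for c in ['scene','side']])
k=np.array([.4863,.0738])
for c in ['scene','side']:
    J=np.load(c+'J.npy'); 
    J=J[(np.hypot(J[:,0]-.53,J[:,1]-.165)<.16)]
    # near edge: min-x per y-bin
    E=[]
    for y in np.arange(.03,.30,.006):
        s=J[(abs(J[:,1]-y)<.004)&(J[:,0]<.6)]
        if len(s)>3: E.append([y,np.percentile(s[:,0],3)])
    E=np.array(E); 
    l=cv2.fitLine((E*1000).astype(np.float32),cv2.DIST_HUBER,0,0.01,0.01).ravel(); print(c,'slope dx/dy',l[1]/l[0],l)
    print((E*1000).round(0).astype(int).tolist())
    # right edge y min per x
    E=[]
    for x in np.arange(.44,.60,.006):
        s=J[(abs(J[:,0]-x)<.004)]
        if len(s)>3: E.append([x,np.percentile(s[:,1],2)])
    print((np.array(E)*1000).round(0).astype(int).tolist())
    b=J[(J[:,2]>.093)&(J[:,2]<.104)]; print('arm top',len(b),b.min(0),b.max(0),cv2.minAreaRect((b[:,:2]*1000).astype(np.float32)))
```

```text
scene slope dx/dy -0.1884845 [ 9.8269647e-01 -1.8522306e-01  1.5662468e+02  4.5142532e+02]
[[48, 472], [54, 470], [60, 469], [66, 469], [72, 467], [78, 466], [84, 464], [90, 463], [96, 463], [102, 462], [108, 461], [114, 460], [120, 459], [126, 458], [132, 457], [138, 455], [144, 454], [150, 454], [156, 452], [162, 451], [168, 450], [174, 448], [180, 445], [186, 444], [192, 443], [198, 446], [204, 446], [210, 444], [216, 441], [222, 441], [228, 438], [234, 436], [240, 434], [246, 434], [252, 432], [258, 430], [264, 428], [270, 427], [276, 425], [282, 428], [288, 447], [294, 473]]
[[440, 192], [446, 162], [452, 136], [458, 106], [464, 71], [470, 52], [476, 50], [482, 51], [488, 53], [494, 54], [500, 54], [506, 56], [512, 56], [518, 61], [524, 59], [530, 62], [536, 60], [542, 63], [548, 65], [554, 66], [560, 67], [566, 66], [572, 65], [578, 13], [584, 17], [590, 18]]
arm top 478 [0.47870467 0.1234812  0.09300097] [0.68423729 0.29315451 0.10392614] ((575.1712646484375, 185.355712890625), (173.59437561035156, 177.19178771972656), 17.227075576782227)
side slope dx/dy -0.19796185 [ 9.80963
[... 335 characters left out ...]
92, 445], [198, 449], [204, 449], [210, 447], [216, 444], [222, 441], [228, 440], [234, 439], [240, 438], [246, 435], [252, 434], [258, 433], [264, 433], [270, 430], [276, 429], [282, 430], [288, 458], [294, 482]]
[[440, 202], [446, 178], [452, 154], [458, 123], [464, 81], [470, 55], [476, 50], [482, 49], [488, 52], [494, 54], [500, 53], [506, 53], [512, 55], [518, 56], [524, 58], [530, 58], [536, 60], [542, 62], [548, 64], [554, 65], [560, 65], [566, 67], [572, 65], [578, 44], [584, 17], [590, 17], [596, 20]]
arm top 391 [0.48133064 0.12238485 0.09301033] [0.68447418 0.29407391 0.10399286] ((577.7022094726562, 181.43032836914062), (164.34251403808594, 179.3546600341797), 20.335065841674805)
```

Call:
{"fn": "carry_out", "kwargs": {"deltas": [-0.02,-0.02,-0.02,0.03,-0.12,0.03,-0.04,-0.05,-0.04,0.06,-0.25,0.06,-0.07,-0.08,-0.06,0.1,-0.37,0.1,-0.09,-0.1,-0.06,0.1,-0.5,0.1,-0.1,-0.12,-0.06,0.1,-0.55,0.1]}}

```text
time: 1.72
eef_pos: [0.5543, -0.1001, 0.2912]
tcp_rot: [0.713, 0.644, -0.227, 0.158]
contact_force: [-0.1, -0.5, -0.1]
opening: 1.002
finger_force: 0.0
```

```bash
cat >> h.py <<'E'
import json
def log():
    s=ctrl.get_state(); open('log.jsonl','a').write(json.dumps([list(map(float,s['qpos'])),list(map(float,s['eef_pos'])),list(map(float,s['tcp_rot']))])+'\n')
E
python3 - <<'E'
from h import *
open('log.jsonl','w').write(json.dumps([[-.149967,.287173,1.578191,-6e-5,1.278581,-.14997],[.674339,.000137,.229935],[.70709866,.70711393,-.00072182,-.00092908]])+'\n')
log(); s=ctrl.get_state(); print(s['time'],s['qpos'],s['eef_pos'],s['tcp_rot'])
for l in open('log.jsonl'):
    q,p,r=json.loads(l); A=R.from_quat(r)
    for sg in (1,-1):
        B=R.from_euler('z',q[0])*R.from_euler('y',q[1]+q[2])*R.from_euler('z',sg*q[3])*R.from_euler('y',q[4])*R.from_euler('z',q[5])
        print(sg,(B.inv()*A).as_rotvec().round(3))
E
```

```text
1.725 [-0.12371881  0.07350049  1.78043602 -0.56768246  1.38748218  0.1133711 ] [ 0.5542656  -0.10006067  0.29124155] [ 0.71335858  0.64388612 -0.22734665  0.15761887]
1 [ 0.    -0.     1.571]
-1 [ 0.    -0.     1.571]
1 [-0.    -0.     1.571]
-1 [ 0.743 -0.934  1.19 ]
```

```bash
cat >> h.py <<'E'
Y=lambda a:R.from_euler('y',a)
Z=lambda a:R.from_euler('z',a)
def fk(q,g):
    h,L1,L2,oy,d=g
    Rt=Z(q[0])*Y(q[1]+q[2])*Z(q[3])*Y(q[4])*Z(q[5])*Z(np.pi/2)
    p=Z(q[0]).apply(np.array([0,oy,h])+Y(q[1]).apply([0,0,L1])+Y(q[1]+q[2]).apply([0,0,L2]))+Rt.apply([0,0,d])
    return p,Rt
E
python3 - <<'E'
from h import *
from scipy.optimize import least_squares
D=[json.loads(l) for l in open('log.jsonl')]
f=lambda g:np.concatenate([fk(q,g)[0]-p for q,p,r in D])
s=least_squares(f,[.3,.5,.5,.1,.25]); print(s.x,s.fun, np.linalg.svd(s.jac)[1])
E
```

```text
[0.22000682 0.44185685 0.56659154 0.10090494 0.24931919] [ 4.13710018e-06  4.63401975e-06  1.90782360e-05 -3.78657062e-06
 -4.76927978e-06 -1.90781639e-05] [2.42909775 1.44417051 1.37588245 0.33332692 0.09846965]
```

```bash
cat >> h.py <<'E'
from scipy.optimize import least_squares
G=[0.22000682,0.44185685,0.56659154,0.10090494,0.24931919]
LO=np.array([-2.77,-.9,.21,-1.53,.24,-2.84]);HI=np.array([2.77,2.22,2.48,4.67,2.81,2.84])
def ik(p,Rt,q0):
    f=lambda q:np.concatenate([(fk(q,G)[0]-p)*5,(fk(q,G)[1].inv()*Rt).as_rotvec()])
    s=least_squares(f,np.clip(q0,LO+.01,HI-.01),bounds=(LO,HI),xtol=1e-12,ftol=1e-12)
    return s.x,np.abs(s.fun).max(),np.minimum(s.x-LO,HI-s.x).min()
yaw=.188
xj=np.array([np.cos(yaw),np.sin(yaw),0]);yj=np.array([-np.sin(yaw),np.cos(yaw),0]);zw=np.array([0,0,1.])
LT=np.array([.449,-.235]); KN=np.array([.4863,.0738]); SEAT=np.r_[KN+.034*xj[:2]+.075*yj[:2],.058]
def frame(a,b,s):   # a tool z, b tube bottom dir
    w=b-a*(a@b); x=s*w/np.linalg.norm(w); return R.from_matrix(np.stack([x,np.cross(a,x),a],1))
DEP=.014; EDGE=.015
def grasp(phi,t,s,back=0):
    a=np.array([np.cos(phi)*np.cos(t),np.sin(phi)*np.cos(t),-np.sin(t)])
    return np.r_[LT,.09-EDGE]+a*(DEP-back),frame(a,-zw,s)
def place(t,s,up=0,back=0):
    a=xj*np.sin(t)-zw*np.cos(t)
    return SEAT-xj*(.045-EDGE)+a*DEP+zw*up-xj*back,frame(a,xj,s)
E
python3 - <<'E'
from h import *
qc=np.array(ctrl.get_state()['qpos'])
def best(p,Rt):
    r=[]
    for q0 in (qc,[0,.3,1.6,1.5,1.3,1.5],[0,.3,1.8,-1.2,1.5,-1.5],[0,.3,2,3,1.3,0],[0,.3,1.6,1.5,1.3,-1.5],[0,.3,1.8,0,1.5,-1.5],[0,.3,1.8,0,1.5,1.5]):
        q,e,m=ik(p,Rt,q0)
        if e<1e-3: r.append((m,q))
    u=[]
    for m,q in sorted(r,key=lambda k:-k[0]):
        if all(abs(q-v).max()>.05 for _,v in u): u.append((m,q))
    return u
for t in (20,25,30,35):
  for s in (1,-1):
    for m,q in best(*place(np.radians(t),s)): print('PLACE',t,s,round(m,2),q.round(2))
    for m,q in best(*place(np.radians(t),s,.08,.05)): print('  above',t,s,round(m,2),q.round(2))
for t in (20,30):
  for s in (1,-1):
    for ph in range(-150,121,30):
      g=best(*grasp(np.radians(ph),np.radians(t),s)); 
      for m,q in g: 
        m2=ik(*grasp(np.radians(ph),np.radians(t),s,.08),q)
        print('grasp',t,s,ph,round(m,2),q.round(2),m2[1]<1e-3,round(m2[2],2))
E
```

```text
PLACE 20 1 0.14 [ 0.08 -0.03  2.34  0.08  0.48  1.4 ]
  above 20 1 0.08 [ 0.07 -0.31  2.4   0.06  0.71  1.41]
PLACE 20 -1 0.14 [ 0.08 -0.03  2.34  0.08  0.48 -1.74]
  above 20 -1 0.08 [ 0.07 -0.31  2.4   0.06  0.71 -1.74]
PLACE 25 1 0.1 [ 0.08 -0.05  2.38  0.13  0.38  1.35]
  above 25 1 0.03 [ 0.06 -0.36  2.45  0.09  0.62  1.38]
PLACE 25 -1 0.1 [ 0.08 -0.05  2.38  0.13  0.38 -1.79]
  above 25 -1 0.03 [ 0.06 -0.36  2.45  0.09  0.62 -1.77]
PLACE 30 1 0.04 [ 0.07 -0.08  2.43  0.22  0.28  1.26]
PLACE 30 -1 0.04 [ 0.07 -0.08  2.43  0.22  0.28 -1.88]
grasp 20 1 -150 0.72 [-0.35  0.64  1.76 -0.81  1.73  1.02] True 0.77
grasp 20 1 -120 0.38 [-0.26  0.5   2.   -1.15  1.45  0.95] True 0.48
grasp 20 1 30 0.17 [-1.17  0.3   2.31  1.29  1.33  2.12] True 0.16
grasp 20 1 60 0.44 [-1.09  0.47  2.04  0.92  1.59  2.09] True 0.51
grasp 20 1 90 0.68 [-0.95  0.62  1.8   0.6   1.82  1.98] True 0.83
grasp 20 1 120 0.82 [-0.8   0.72  1.63  0.26  1.99  1.77] True 0.69
grasp 20 -1 -150 0.72 [-0.35  0.64  1.76 -0.81  1.73 -2.12] True 0.69
grasp 20 -1 -120 0.38 [-0.26  0.5   2.   -1.15  1.45 -2.2 ] True 0.48
gr
[... 525 characters left out ...]
   2.25] True 0.15
grasp 30 1 60 0.42 [-1.06  0.39  2.06  0.85  1.47  2.16] True 0.48
grasp 30 1 90 0.64 [-0.94  0.54  1.84  0.54  1.7   2.  ] True 0.78
grasp 30 1 120 0.8 [-0.79  0.64  1.68  0.23  1.85  1.77] True 0.83
grasp 30 -1 -150 0.67 [-0.37  0.56  1.81 -0.74  1.6  -2.15] True 0.66
grasp 30 -1 -120 0.46 [-0.29  0.41  2.02 -1.06  1.32 -2.28] True 0.52
grasp 30 -1 -90 0.07 [-0.3   0.24  2.27 -1.46  0.99 -2.32] True 0.21
grasp 30 -1 30 0.17 [-1.13  0.21  2.31  1.19  1.2  -0.89] True 0.15
grasp 30 -1 60 0.42 [-1.06  0.39  2.06  0.85  1.47 -0.99] True 0.48
grasp 30 -1 90 0.64 [-0.94  0.54  1.84  0.54  1.7  -1.14] True 0.78
grasp 30 -1 120 0.8 [-0.79  0.64  1.68  0.23  1.85 -1.37] True 0.83
```

```bash
cat >> h.py <<'E'
def clear(p,Rt,q,C):
    """min clearance of cloud C to gripper body box (85 x, y +-43) / forearm capsule r=.06"""
    L=Rt.inv().apply(C-p)
    d=np.abs(L-[0,0,-.161])-[.043,.043,.088]
    g=np.linalg.norm(np.maximum(d,0),axis=1)+np.minimum(d.max(1),0)
    wc=p-Rt.apply([0,0,G[4]]); el=wc-(Z(q[0])*Y(q[1]+q[2])).apply([0,0,G[2]])
    u=(wc-el)/G[2]; s=np.clip((C-el)@u,0,G[2]); f=np.linalg.norm(C-el-s[:,None]*u,axis=1)-.06
    i=g.argmin();j=f.argmin()
    return g[i].round(3),C[i].round(3),f[j].round(3),C[j].round(3),wc.round(3)
E
python3 - <<'E'
from h import *
C=np.vstack([np.load(c+'0.npz')['P'][::2,::2].reshape(-1,3) for c in ['scene','side']])
C=C[np.isfinite(C[:,0])]
C=C[(C[:,0]>.3)&(C[:,0]<.7)&(C[:,1]>-.5)&(C[:,1]<.4)&(C[:,2]>.006)&(C[:,2]<.2)]
C=C[np.hypot(C[:,0]-LT[0],C[:,1]-LT[1])>.03]
np.save('C.npy',C)
v=C[(abs(C[:,0]-.53)<.06)&(abs(C[:,1]+.0)<.05)];print('vise',v.min(0),v.max(0))
q0=[-.26,.5,2,-1.15,1.45,.95]
for t in (15,20,25):
  for ph in (-140,-130,-120,-110,-100):
    for b in (0,.08):
      p,Rt=grasp(np.radians(ph),np.radians(t),1,b); q,e,m=ik(p,Rt,q0)
      print(t,ph,b,e<1e-3,round(m,2),*clear(p,Rt,q,C))
for t in (10,15,20):
  for u in ((0,0),(.04,.02),(.08,.0)):
    p,Rt=place(np.radians(t),1,*u); q,e,m=ik(p,Rt,[.08,-.03,2.34,.08,.48,1.4]); print('place',t,u,e<1e-3,round(m,2),q.round(2),*clear(p,Rt,q,C))
E
```

```text
vise [ 0.47380671 -0.04997547  0.00659464] [0.58992885 0.04970751 0.04871862]
15 -140 0 True 0.57 -0.008 [ 0.542 -0.202  0.069] 0.041 [ 0.697 -0.146  0.096] [ 0.623 -0.089  0.136]
15 -140 0.08 True 0.63 0.039 [ 0.596 -0.184  0.032] 0.048 [0.648 0.048 0.102] [ 0.682 -0.039  0.157]
15 -130 0 True 0.45 0.006 [ 0.54  -0.202  0.051] 0.035 [ 0.582 -0.036  0.045] [ 0.595 -0.061  0.136]
15 -130 0.08 True 0.54 0.027 [0.641 0.046 0.102] 0.013 [0.641 0.046 0.102] [ 0.645 -0.002  0.157]
15 -120 0 True 0.33 0.016 [ 0.534 -0.199  0.042] 0.032 [ 0.569 -0.022  0.046] [ 0.563 -0.038  0.136]
15 -120 0.08 True 0.43 0.023 [ 0.464 -0.09   0.059] 0.01 [0.641 0.046 0.102] [0.601 0.029 0.157]
15 -110 0 True 0.2 0.006 [ 0.451 -0.1    0.059] 0.036 [ 0.511 -0.035  0.043] [ 0.527 -0.021  0.136]
15 -110 0.08 True 0.32 0.01 [ 0.46  -0.088  0.06 ] 0.036 [0.496 0.066 0.081] [0.553 0.051 0.157]
15 -100 0 True 0.05 0.006 [ 0.441 -0.091  0.061] 0.029 [0.486 0.062 0.085] [ 0.488 -0.011  0.136]
15 -100 0.08 True 0.19 0.008 [ 0.442 -0.084  0.061] 0.013 [0.491 0.066 0.084] [0.502 0.065 0.157]
20 -140 0 True 0.61 -0.006 [ 
[... 2504 characters left out ...]
5]
place 15 (0.04, 0.02) True 0.16 [ 0.08 -0.12  2.32  0.04  0.68  1.43] 0.067 [0.487 0.204 0.102] 0.191 [0.483 0.194 0.098] [0.397 0.133 0.325]
place 15 (0.08, 0.0) True 0.23 [ 0.09 -0.13  2.25  0.04  0.77  1.44] 0.1 [0.487 0.204 0.102] 0.211 [0.63  0.148 0.199] [0.416 0.137 0.365]
place 20 (0, 0) True 0.14 [ 0.08 -0.03  2.34  0.08  0.48  1.4 ] 0.027 [0.483 0.194 0.098] 0.15 [0.483 0.194 0.098] [0.397 0.133 0.279]
place 20 (0.04, 0.02) True 0.11 [ 0.07 -0.16  2.37  0.07  0.59  1.41] 0.07 [0.487 0.204 0.102] 0.193 [0.483 0.194 0.098] [0.377 0.129 0.319]
place 20 (0.08, 0.0) True 0.19 [ 0.08 -0.17  2.29  0.06  0.67  1.42] 0.101 [0.487 0.204 0.102] 0.222 [0.483 0.194 0.098] [0.397 0.133 0.359]
```

```bash
cat >> h.py <<'E'
def plan(wps,vmax=.055,wmax=.165,show=True):
    s=ctrl.get_state(); p0=np.array(s['eef_pos']);R0=R.from_quat(s['tcp_rot']); pc,Rc=p0,R0; rows=[]
    q=np.array(s['qpos'])
    for p,Rt in wps:
        rv=(Rt*Rc.inv()).as_rotvec(); n=max(1,int(np.ceil(max(np.linalg.norm(p-pc)/vmax,np.linalg.norm(rv)/wmax))))
        for k in range(1,n+1):
            pk=pc+(p-pc)*k/n; Rk=R.from_rotvec(rv*k/n)*Rc
            q2,e,m=ik(pk,Rk,q); dq=np.abs(q2-q).max(); q=q2
            rows.append(np.r_[R0.inv().apply(pk-p0),(R0.inv()*Rk).as_rotvec()])
            if show and (e>1e-3 or m<.08 or dq>.24): print('warn row',len(rows),e,round(m,3),round(dq,2))
        pc,Rc=p,Rt
    for i in range(0,len(rows),5): print(i,json.dumps([round(float(v),3) for r in rows[i:i+5] for v in r]))
    return rows
T0,PH=np.radians(22),np.radians(-115)
E
python3 - <<'E'
from h import *
C=np.load('C.npy')
p,Rt=grasp(PH,T0,1,.09); print(p,Rt.as_quat())
pp=p+[0.02,0.02,.09]
plan([(pp,Rt),(p,Rt)])
for x in (p,pp,p*.5+pp*.5): q=ik(x,Rt,[-.26,.5,2,-1.15,1.45,.95]); print(q[1:],*clear(x,Rt,q[0],C))
E
```

```text
[ 0.47878021 -0.17113614  0.1034701 ] [ 0.6992032   0.44544156 -0.47161851  0.30045413]
0 [0.001, -0.008, 0.023, 0.04, -0.123, 0.052, 0.002, -0.017, 0.046, 0.08, -0.245, 0.103, 0.003, -0.025, 0.07, 0.12, -0.368, 0.155, 0.004, -0.034, 0.093, 0.16, -0.491, 0.206, 0.005, -0.042, 0.116, 0.201, -0.614, 0.258]
5 [0.019, -0.048, 0.16, 0.201, -0.614, 0.258, 0.034, -0.053, 0.205, 0.201, -0.614, 0.258]
(np.float64(3.098632461728812e-13), np.float64(0.4524615293026779)) 0.036 [ 0.46  -0.088  0.06 ] 0.043 [0.633 0.125 0.197] [0.576 0.038 0.197]
(np.float64(9.224744301761234e-10), np.float64(0.4817594430923964)) 0.078 [0.633 0.125 0.197] 0.057 [0.633 0.125 0.197] [0.596 0.058 0.287]
(np.float64(1.5503098804714455e-11), np.float64(0.46980676580855896)) 0.073 [0.633 0.125 0.197] 0.04 [0.633 0.125 0.197] [0.586 0.048 0.242]
```

Call:
{"fn": "carry_out", "kwargs": {"deltas": [0.001,-0.008,0.023,0.04,-0.123,0.052,0.002,-0.017,0.046,0.08,-0.245,0.103,0.003,-0.025,0.07,0.12,-0.368,0.155,0.004,-0.034,0.093,0.16,-0.491,0.206,0.005,-0.042,0.116,0.201,-0.614,0.258]}}

```text
time: 2.35
eef_pos: [0.4996, -0.1505, 0.193]
tcp_rot: [0.699, 0.444, -0.472, 0.301]
contact_force: [-0.1, 0.1, 0.3]
opening: 0.999
finger_force: 0.0
```

Run:
```python
from h import *
print(np.array(ctrl.camera_model('wrist')['hand_eye']).round(3))
p,Rt=grasp(PH,T0,1,.09); g=grasp(PH,T0,1,0)
plan([(p,Rt),g])
```

```text
[[-0.001 -0.951 -0.308  0.078]
 [ 1.    -0.001 -0.     0.   ]
 [-0.    -0.308  0.951 -0.142]
 [ 0.     0.     0.     1.   ]]
0 [0.036, -0.005, 0.029, -0.0, 0.001, -0.001, 0.073, -0.01, 0.059, -0.001, 0.002, -0.002, 0.073, -0.01, 0.104, -0.001, 0.002, -0.002, 0.073, -0.01, 0.149, -0.001, 0.002, -0.002]
```

Call:
{"fn": "carry_out", "kwargs": {"deltas": [0,0,0,0,0,-0.18,0,0,0,0,0,-0.36,0,0,0,0,0,-0.54,0,0,0,0,0,-0.72,0,0,0,0,0,-0.9]}}

```text
time: 2.98
eef_pos: [0.4998, -0.1505, 0.1933]
tcp_rot: [0.434, 0.707, -0.555, 0.063]
contact_force: [-0.3, 0.5, 0.4]
opening: 1.001
finger_force: 0.0
```

Call:
{"fn": "carry_out", "kwargs": {"deltas": [0,0,0,0,0,-0.18,0,0,0,0,0,-0.36,0,0,0,0,0,-0.54,0,0,0,0,0,-0.72,0,0,0,0,0,-0.9]}}

```text
time: 3.6
eef_pos: [0.4998, -0.1505, 0.1933]
tcp_rot: [0.084, 0.825, -0.527, -0.184]
contact_force: [0.6, 0.8, 0.7]
opening: 0.999
finger_force: 0.0
```

Call:
{"fn": "carry_out", "kwargs": {"deltas": [0,0,0,0,0,-0.18,0,0,0,0,0,-0.36,0,0,0,0,0,-0.54,0,0,0,0,0,-0.72,0,0,0,0,0,-0.9]}}

```text
time: 4.22
eef_pos: [0.4998, -0.1505, 0.1932]
tcp_rot: [-0.284, 0.78, -0.394, -0.395]
contact_force: [-0.1, 0.3, 0.6]
opening: 1.002
finger_force: 0.0
```

Run:
```python
from h import *
s=ctrl.get_state(); print(s['time'],s['qpos'])
p,Rt=grasp(PH,T0,-1,.09)
plan([(p+[.02,.02,.09],Rt),(p,Rt)])
```

```text
4.225 [-0.07082206  0.3539669   1.88015607 -1.04575381  1.60059195 -1.96274245]
0 [0.0, 0.0, 0.0, 0.0, 0.001, -0.145, 0.001, 0.0, 0.001, 0.001, 0.001, -0.29, 0.001, 0.0, 0.001, 0.001, 0.002, -0.435, -0.03, 0.02, 0.03, 0.001, 0.002, -0.435, -0.062, 0.04, 0.059, 0.001, 0.002, -0.435]
```

Call:
{"fn": "carry_out", "kwargs": {"deltas": [0.0,0.0,0.0,0.0,0.001,-0.145,0.001,0.0,0.001,0.001,0.001,-0.29,0.001,0.0,0.001,0.001,0.002,-0.435,-0.03,0.02,0.03,0.001,0.002,-0.435,-0.062,0.04,0.059,0.001,0.002,-0.435]}}

```text
time: 4.85
eef_pos: [0.48, -0.1711, 0.103]
tcp_rot: [-0.443, 0.701, -0.303, -0.47]
contact_force: [-0.2, 0.3, 0.2]
opening: 0.996
finger_force: 0.0
```

Run:
```python
from h import *
im,P=cloud('wrist'); save('pics/w1.png',im)
plan([grasp(PH,T0,-1,.0)],vmax=.02)
ok=np.isfinite(P[...,0]);hsv=cv2.cvtColor(im,cv2.COLOR_RGB2HSV)
m=ok&(np.hypot(P[...,0]-.449,P[...,1]+.235)<.035)&(hsv[...,1]>110)&(P[...,2]>.01);W=P[m]
print(m.sum(),W[:,2].max()); W=W[W[:,2]<.082]
f=least_squares(lambda p:np.hypot(W[:,0]-p[0],W[:,1]-p[1])-.012,[.447,-.237],loss='soft_l1',f_scale=.002);print(f.x,np.abs(f.fun).mean())
```

```text
0 [0.001, -0.001, 0.017, 0.001, 0.0, 0.0, 0.002, -0.002, 0.034, 0.002, 0.0, 0.001, 0.004, -0.002, 0.051, 0.003, 0.0, 0.001, 0.005, -0.003, 0.069, 0.005, 0.0, 0.002, 0.006, -0.004, 0.086, 0.006, 0.0, 0.002]
832 0.091464209459058
[ 0.4490777  -0.23505514] 0.0005349973457753429
```

View pics/w1.png

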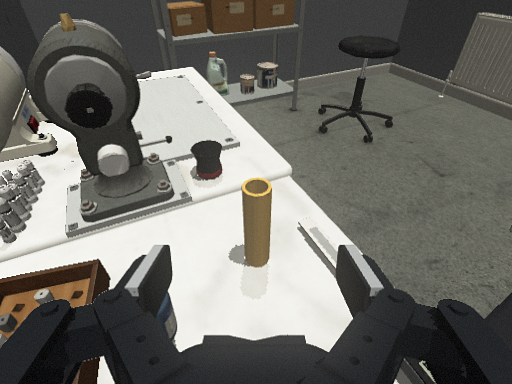

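Run:
```python
from h import *
s=ctrl.get_state(); print(s['time'],s['eef_pos'],s['tcp_rot'],s['qpos']); print(grasp(PH,T0,-1,.09)[0],grasp(PH,T0,-1,.09)[1].as_quat(),grasp(PH,T0,-1,0)[0])
a=R.from_quat(s['tcp_rot']).as_matrix(); print(a[:,2],a[:,0])
plan([grasp(PH,T0,-1,.0)],vmax=.02)
```

```text
4.9 [ 0.47487847 -0.17121287  0.09610236] [-0.44485776  0.69958702 -0.29795089 -0.47318585] [-0.11081218  0.47886529  1.94266715 -1.07512721  1.48813192 -2.2511777 ]
[ 0.47878021 -0.17113614  0.1034701 ] [-0.44544156  0.6992032  -0.30045413 -0.47161851] [ 0.44351417 -0.2467644   0.06975551]
[-0.39697782 -0.83788594 -0.37464084] [-0.15639346 -0.34046113  0.92716088]
0 [0.001, -0.001, 0.017, 0.001, 0.0, 0.0, 0.002, -0.002, 0.034, 0.002, 0.0, 0.001, 0.004, -0.002, 0.051, 0.003, 0.0, 0.001, 0.005, -0.003, 0.069, 0.005, 0.0, 0.002, 0.006, -0.004, 0.086, 0.006, 0.0, 0.002]
```

Call:
{"fn": "carry_out", "kwargs": {"deltas": [0,0,0,0,0,0,0,0,0,0,0,0]}}

```text
time: 5.15
eef_pos: [0.481, -0.171, 0.1054]
tcp_rot: [-0.442, 0.701, -0.303, -0.47]
contact_force: [-1.4, -0.1, 0.5]
opening: 1.001
finger_force: 0.0
```

Run:
```python
from h import *
plan([grasp(PH,T0,-1,.0)],vmax=.025)
```

```text
0 [-0.0, 0.001, 0.023, -0.0, -0.0, -0.002, -0.001, 0.001, 0.046, -0.001, -0.0, -0.005, -0.001, 0.002, 0.069, -0.001, -0.0, -0.007, -0.001, 0.002, 0.092, -0.001, -0.0, -0.009]
```

Call:
{"fn": "carry_out", "kwargs": {"deltas": [-0.0,0.001,0.025,-0.0,-0.0,-0.002,-0.001,0.001,0.055,-0.001,-0.0,-0.005,-0.001,0.002,0.08,-0.001,-0.0,-0.007,-0.001,0.002,0.092,-0.001,-0.0,-0.009,-0.001,0.002,0.092,-0.001,-0.0,-0.009]}}

```text
time: 5.78
eef_pos: [0.4422, -0.2475, 0.069]
tcp_rot: [-0.445, 0.699, -0.3, -0.472]
contact_force: [-0.4, -0.5, 0.5]
opening: 0.997
finger_force: 0.0
```

Call:
{"fn": "carry_out", "kwargs": {"deltas": [0,0,0,0,0,0]}}

```text
time: 5.9
eef_pos: [0.4426, -0.2468, 0.0688]
tcp_rot: [-0.446, 0.699, -0.3, -0.472]
contact_force: [-0.2, 0.2, -0.1]
opening: 1.0
finger_force: 0.0
```

Run:
```python
from h import *
s=ctrl.get_state();p,Rt=grasp(PH,T0,-1,0); print(s['eef_pos'],p,(Rt.inv()*R.from_quat(s['tcp_rot'])).as_rotvec(),Rt.inv().apply(p-s['eef_pos']))
```

```text
[ 0.4426486  -0.2468451   0.06884806] [ 0.44351417 -0.2467644   0.06975551] [-7.76883053e-05  5.34596840e-04 -1.30216395e-03] [ 0.00067694 -0.00075036 -0.00074692]
```

Call:
{"fn": "carry_out", "kwargs": {"deltas": [0,0,0,0,0,0,0,0,0,0,0,0,0,0,0,0,0,0,0,0,0,0,0,0,0,0,0,0,0,0], "grip": 15, "grip_force": 70}}

```text
time: 6.52
eef_pos: [0.4416, -0.2471, 0.068]
tcp_rot: [-0.446, 0.699, -0.299, -0.473]
contact_force: [0.1, 0.5, 1.1]
opening: 0.255
finger_force: 68.3
```

Run:
```python
from h import *
s=ctrl.get_state(); p=np.array(s['eef_pos']);Rt=R.from_quat(s['tcp_rot'])
print(s['opening'],s['finger_force'],s['qpos'])
pu=p+[.01,.02,.12]
# place above
for t in [22]:
    P1,R1=place(np.radians(t),-1,.09,.02)
    mid=(pu+P1)/2+[.03,0,.03]
    print(ik(P1,R1,[.08,-.03,2.34,.08,.48,-1.74]))
    Rm=R.from_rotvec((R1*Rt.inv()).as_rotvec()*.5)*Rt
    r=plan([(pu,Rt),(mid,Rm),(P1,R1)])
    print(P1,mid)
```

```text
0.2552887620145831 68.2993483543396 [-0.25726555  0.48348268  2.01770448 -1.19787542  1.36919324 -2.2176464 ]
(array([ 0.07242802, -0.26068044,  2.3498977 ,  0.06945282,  0.67189777,
       -1.73241019]), np.float64(1.2156942119645464e-13), np.float64(0.13010230375144216))
0 [0.034, -0.0, -0.022, 0.0, 0.0, 0.0, 0.069, -0.0, -0.044, 0.0, 0.0, 0.0, 0.103, -0.0, -0.066, 0.0, 0.0, 0.0, 0.092, 0.008, -0.094, -0.034, -0.12, 0.08, 0.081, 0.015, -0.123, -0.068, -0.241, 0.16]
5 [0.07, 0.023, -0.151, -0.101, -0.361, 0.241, 0.059, 0.031, -0.18, -0.135, -0.481, 0.321, 0.048, 0.039, -0.209, -0.169, -0.602, 0.401, 0.037, 0.047, -0.237, -0.203, -0.722, 0.481, 0.019, 0.064, -0.258, -0.236, -0.842, 0.561]
10 [0.0, 0.081, -0.279, -0.27, -0.963, 0.641, -0.018, 0.097, -0.3, -0.304, -1.083, 0.722, -0.037, 0.114, -0.321, -0.338, -1.203, 0.802, -0.056, 0.131, -0.342, -0.372, -1.324, 0.882, -0.074, 0.148, -0.363, -0.405, -1.444, 0.962]
[0.46171692 0.14546835 0.13501943] [ 0.48667935 -0.04079777  0.19148584]
```

```bash
python3 - <<'E'
s=open('h.py').read()
a=s.index("    for i in range(0,len(rows),5)"); b=s.index("    return rows",a)
s=s[:a]+"""    B,RB=np.zeros(3),R.identity()
    for i in range(0,len(rows),5):
        o=[]
        for r in rows[i:i+5]: o+=[*RB.inv().apply(r[:3]-B),*(RB.inv()*R.from_rotvec(r[3:])).as_rotvec()]
        B,RB=rows[i:i+5][-1][:3],R.from_rotvec(rows[i:i+5][-1][3:])
        print(i,json.dumps([round(float(v),3) for v in o]))
"""+s[b:]
open('h.py','w').write(s)
E
python3 - <<'E'
from h import *
s=ctrl.get_state(); p=np.array(s['eef_pos']);Rt=R.from_quat(s['tcp_rot'])
pu=p+[.01,.02,.12]
P1,R1=place(T0,-1,.09,.02)
mid=(pu+P1)/2+[.03,0,.03]
Rm=R.from_rotvec((R1*Rt.inv()).as_rotvec()*.5)*Rt
plan([(pu,Rt),(mid,Rm),(P1,R1)])
E
```

```text
0 [0.034, -0.0, -0.022, 0.0, 0.0, 0.0, 0.069, -0.0, -0.044, 0.0, 0.0, 0.0, 0.103, -0.0, -0.066, 0.0, 0.0, 0.0, 0.092, 0.008, -0.094, -0.034, -0.12, 0.08, 0.081, 0.015, -0.123, -0.068, -0.241, 0.16]
5 [-0.016, 0.012, -0.025, -0.034, -0.12, 0.08, -0.032, 0.024, -0.049, -0.068, -0.241, 0.16, -0.047, 0.035, -0.074, -0.101, -0.361, 0.241, -0.063, 0.047, -0.099, -0.135, -0.481, 0.321, -0.083, 0.068, -0.114, -0.169, -0.602, 0.401]
10 [-0.014, 0.03, 0.0, -0.034, -0.12, 0.08, -0.028, 0.059, 0.0, -0.068, -0.241, 0.16, -0.042, 0.089, 0.001, -0.101, -0.361, 0.241, -0.056, 0.118, 0.001, -0.135, -0.481, 0.321, -0.069, 0.148, 0.001, -0.169, -0.602, 0.401]
```

Call:
{"fn": "carry_out", "kwargs": {"deltas": [0.034,0,-0.022,0,0,0,0.069,0,-0.044,0,0,0,0.103,0,-0.066,0,0,0,0.092,0.008,-0.094,-0.034,-0.12,0.08,0.081,0.015,-0.123,-0.068,-0.241,0.16]}}

```text
time: 7.15
eef_pos: [0.4637, -0.1639, 0.1888]
tcp_rot: [-0.405, 0.795, -0.255, -0.373]
contact_force: [-0.1, 0.3, -1.9]
opening: 0.258
finger_force: 68.5
```

Call:
{"fn": "carry_out", "kwargs": {"deltas": [-0.016,0.012,-0.025,-0.034,-0.12,0.08,-0.032,0.024,-0.049,-0.068,-0.241,0.16,-0.047,0.035,-0.074,-0.101,-0.361,0.241,-0.063,0.047,-0.099,-0.135,-0.481,0.321,-0.083,0.068,-0.114,-0.169,-0.602,0.401]}}

```text
time: 7.78
eef_pos: [0.4844, -0.0089, 0.1831]
tcp_rot: [-0.265, 0.951, -0.127, -0.096]
contact_force: [-0.9, 0.2, -1.4]
opening: 0.261
finger_force: 68.5
```

Call:
{"fn": "carry_out", "kwargs": {"deltas": [-0.014,0.03,0.0,-0.034,-0.12,0.08,-0.028,0.059,0.0,-0.068,-0.241,0.16,-0.042,0.089,0.001,-0.101,-0.361,0.241,-0.056,0.118,0.001,-0.135,-0.481,0.321,-0.069,0.148,0.001,-0.169,-0.602,0.401]}}

```text
time: 8.4
eef_pos: [0.4617, 0.1458, 0.1351]
tcp_rot: [-0.09, 0.977, 0.019, 0.191]
contact_force: [-0.2, 0.0, -1.8]
opening: 0.258
finger_force: 68.5
```

Call:
{"fn": "carry_out", "kwargs": {"deltas": [0,0,0,0,0,0,0,0,0,0,0,0,0,0,0,0,0,0]}}

```text
time: 8.78
eef_pos: [0.4638, 0.1446, 0.1368]
tcp_rot: [-0.092, 0.977, 0.018, 0.191]
contact_force: [0.1, 0.2, -0.9]
opening: 0.258
finger_force: 68.7
```

Run:
```python
from h import *
s=ctrl.get_state();P1,R1=place(T0,-1,.09,.02); print(s['eef_pos'],P1,(R1.inv()*R.from_quat(s['tcp_rot'])).as_rotvec(),s['qpos'],s['opening'])
np.savez('st.npz',p=s['eef_pos'],r=s['tcp_rot'])
for c in ['side','wrist','scene']:
    im,P=cloud(c); save(f'pics/{c}2.png',im); np.savez(f'{c}2.npz',im=im,P=P)
a=cv2.imread('pics/side2.png')[100:260,170:330]; b=cv2.imread('pics/wrist2.png')
cv2.imwrite('pics/m2.png',np.hstack([cv2.resize(a,(384,384),interpolation=cv2.INTER_CUBIC),cv2.resize(b,(416,384))]))
```

```text
[0.46376339 0.14461799 0.1367684 ] [0.46171692 0.14546835 0.13501943] [ 9.66839070e-05 -1.50333134e-03  9.09101530e-04] [ 0.06977796 -0.24371631  2.33470332  0.07142908  0.66879528 -1.73558344] 0.2584923179727494
```

View pics/m2.png

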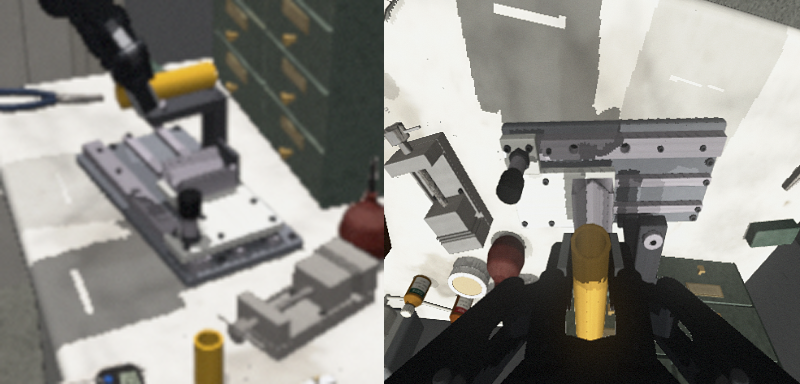

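Run:
```python
from h import *
for c in ['wrist','side','scene']:
    z=np.load(c+'2.npz'); im,P=z['im'],z['P']; hsv=cv2.cvtColor(im,cv2.COLOR_RGB2HSV); ok=np.isfinite(P[...,0])
    seat2=SEAT[:2]
    # tube
    m=ok&(hsv[...,1]>110)&(hsv[...,0]>12)&(hsv[...,0]<35)&(np.linalg.norm(P[...,:2]-seat2,axis=-1)<.09)&(P[...,2]>.11)&(P[...,2]<.2)
    W=P[m]
    if len(W)>60:
        def f(p):
            d=np.array([np.cos(p[3])*np.cos(p[4]),np.sin(p[3])*np.cos(p[4]),np.sin(p[4])]);v=W-[.5,p[0],p[1]]
            return np.linalg.norm(v-np.outer(v@d,d),axis=1)-.012
        g=lambda p:f(np.r_[p[:2],0,p[2:]])
        s=least_squares(g,[.152,.148,.188,0],loss='soft_l1',f_scale=.001)
        d=np.array([np.cos(s.x[2])*np.cos(s.x[3]),np.sin(s.x[2])*np.cos(s.x[3]),np.sin(s.x[3])])
        t=(W-[.5,*s.x[:2]])@d
        print(c,'tube',len(W),s.x.round(4),np.abs(s.fun).mean().round(4),'ends',np.percentile(t,[.5,99.5]).round(4))
    # knob
    m=ok&(im.max(-1)<60)&(np.linalg.norm(P[...,:2]-KN,axis=-1)<.025)&(P[...,2]>.065)&(P[...,2]<.09); W2=P[m]
    if len(W2)>30:
        s=least_squares(lambda p:np.maximum(np.hypot(W2[:,0]-p[0],W2[:,1]-p[1])-.011,0)+np.where(W2[:,2]<.082,np.minimum(np.hypot(W2[:,0]-p[0],W2[:,1]-p[1])-.011,0),0),KN,loss='soft_l1',f_scale=.001)
        print(c,'knob',len(W2),s.x.round(4),W2[:,2].max().round(4))
    # in jig frame around seat
    Q=P[ok]; L=np.stack([(Q[:,:2]-seat2)@xj[:2],(Q[:,:2]-seat2)@yj[:2],Q[:,2]],1)
    np.save(c+'L.npy',L)
    S=L[(abs(L[:,0]-17)<99)&(L[:,0]>-.008)&(L[:,0]<.042)&(abs(L[:,1])<.019)&(L[:,2]>.035)&(L[:,2]<.06)]
    print(c,'Vpts',len(S))
    if len(S)>50:
        # V walls: z = z0+|y-y0 - k x|
        s=least_squares(lambda p:(S[:,2]-p[0]-abs(S[:,1]-p[1]-p[2]*S[:,0]))/1.41,[.041,0,0],loss='soft_l1',f_scale=.001)
        print('  V z0,y0,k',s.x.round(4),np.abs(s.fun).mean().round(4))
    E=L[(L[:,0]>.04)&(L[:,0]<.06)&(abs(L[:,1])<.016)&(L[:,2]>.05)&(L[:,2]<.075)]
    if len(E)>20: print('  stop',len(E),np.percentile(E[:,0],[2,10,50,90]).round(4),E[:,2].max())
```

```text
wrist tube 4989 [ 0.1502  0.1505  0.1649 -0.0391] 0.0029 ends [-0.0824  0.0239]
wrist knob 876 [0.4852 0.073 ] 0.0861
wrist Vpts 1363
  V z0,y0,k [0.0413 0.0003 0.0194] 0.0004
side tube 314 [ 0.1499  0.1497  0.2109 -0.0087] 0.0023 ends [-0.0568  0.0324]
side knob 101 [0.4874 0.074 ] 0.0841
side Vpts 199
  V z0,y0,k [ 0.0384 -0.0005 -0.0196] 0.0014
  stop 65 [0.0408 0.0432 0.0449 0.0486] 0.06715645546729354
scene tube 141 [ 0.1491  0.1507  0.2042 -0.0285] 0.0019 ends [-0.0776  0.03  ]
scene knob 76 [0.4854 0.0732] 0.0872
scene Vpts 226
  V z0,y0,k [ 0.0407 -0.0002  0.021 ] 0.0013
  stop 70 [0.0402 0.0407 0.0425 0.0453] 0.07020112063005635
```

```bash
sed -i 's/^yaw=.188/yaw=.2/' h.py
python3 - <<'E'
from h import *
print(SEAT)
off=yj*.0018
a,Ra=place(T0,-1,.012,.018); b,Rb=place(T0,-1,.003,.018); c,_=place(T0,-1,.003,.005)
plan([(a+off,Ra),(b+off,Ra),(c+off,Ra)],vmax=.028)
E
```

```text
[0.50472206 0.15405975 0.058     ]
0 [0.01, 0.001, 0.024, -0.001, 0.0, -0.004, 0.02, 0.002, 0.049, -0.003, 0.001, -0.008, 0.03, 0.003, 0.073, -0.004, 0.001, -0.012, 0.033, 0.003, 0.082, -0.004, 0.001, -0.012, 0.021, 0.003, 0.087, -0.004, 0.001, -0.012]
```

Call:
{"fn": "carry_out", "kwargs": {"deltas": [0.01,0.001,0.024,-0.001,0.0,-0.004,0.02,0.002,0.049,-0.003,0.001,-0.008,0.029,0.003,0.07,-0.004,0.001,-0.012,0.033,0.003,0.082,-0.004,0.001,-0.012,0.033,0.003,0.082,-0.004,0.001,-0.012]}}

```text
time: 9.55
eef_pos: [0.462, 0.1481, 0.0467]
tcp_rot: [-0.098, 0.977, 0.019, 0.189]
contact_force: [-0.6, -0.1, -0.9]
opening: 0.253
finger_force: 68.8
```

Call:
{"fn": "carry_out", "kwargs": {"deltas": [-0.005,0,0.002,0,0,0,-0.009,0,0.004,0,0,0,-0.009,0,0.004,0,0,0]}}

```text
time: 9.93
eef_pos: [0.4726, 0.1503, 0.0478]
tcp_rot: [-0.098, 0.977, 0.019, 0.19]
contact_force: [-0.0, 0.2, -1.4]
opening: 0.26
finger_force: 68.8
```

Run:
```python
from h import *
s=ctrl.get_state();p,Rt=place(T0,-1); e=np.array(s['eef_pos'])-p
print(s['eef_pos'],'jig err',e@xj,e@yj,e[2],'F',s['contact_force'],s['wrist_torque'])
```

```text
[0.47262996 0.15034084 0.04778671] jig err -0.007435722858554422 0.002730933067987138 0.0027672866263800527 F [-0.04949063  0.15917058 -1.38784262] [-0.0794438   0.34162135  0.0313048 ]
```

Call:
{"fn": "carry_out", "kwargs": {"deltas": [-0.0015,-0.0005,0.0017,0,0,0,-0.003,-0.001,0.0034,0,0,0,-0.003,-0.001,0.0034,0,0,0]}}

```text
time: 10.3
eef_pos: [0.4758, 0.15, 0.0447]
tcp_rot: [-0.098, 0.977, 0.019, 0.189]
contact_force: [0.5, -0.1, -1.0]
opening: 0.256
finger_force: 68.8
```

Call:
{"fn": "carry_out", "kwargs": {"deltas": [-0.0015,0,0.0008,0,0,0,-0.0025,0,0.0014,0,0,0,-0.0025,0,0.0014,0,0,0]}}

```text
time: 10.68
eef_pos: [0.4787, 0.1506, 0.0446]
tcp_rot: [-0.098, 0.977, 0.019, 0.19]
contact_force: [-0.0, -0.4, -0.9]
opening: 0.258
finger_force: 68.8
```

Run:
```python
from h import *
s=ctrl.get_state();p,Rt=place(T0,-1); e=np.array(s['eef_pos'])-p
print(s['eef_pos'],'jig err',e@xj,e@yj,e[2],'F',s['contact_force'],s['wrist_torque'])
```

```text
[0.47874656 0.15062467 0.04457005] jig err -0.001384664914691634 0.0017939268552853535 -0.0004493795518492119 F [-0.02618193 -0.39182565 -0.91070656] [-0.13791068  0.24953229  0.03363865]
```

Call:
{"fn": "carry_out", "kwargs": {"deltas": [-0.0012,0,0.001,0,0,0,-0.0012,0,0.001,0,0,0]}}

```text
time: 10.92
eef_pos: [0.4798, 0.1508, 0.044]
tcp_rot: [-0.098, 0.977, 0.019, 0.189]
contact_force: [-4.8, -2.3, 3.4]
opening: 0.258
finger_force: 69.3
```

Call:
{"fn": "carry_out", "kwargs": {"deltas": [-0.0013,0,0.001,0,0,0,-0.0013,0,0.001,0,0,0]}}

```text
time: 11.18
eef_pos: [0.4797, 0.1512, 0.0435]
tcp_rot: [-0.099, 0.977, 0.019, 0.187]
contact_force: [-14.7, -4.8, 15.2]
opening: 0.261
finger_force: 70.9
```

Run:
```python
from h import *
s=ctrl.get_state();p,Rt=place(T0,-1); e=np.array(s['eef_pos'])-p
print(s['eef_pos'],'jig err',e@xj,e@yj,e[2],'F',s['contact_force'],s['wrist_torque'])
```

```text
[0.4796846  0.15123548 0.04345334] jig err -0.00034396547285781606 0.0022061993770105108 -0.0015660847754232834 F [-14.69399791  -4.84933838  15.15589977] [-0.46150351  1.33800727  0.02491146]
```

Call:
{"fn": "carry_out", "kwargs": {"deltas": [0.0008,0,-0.001,0,0,0,0.0008,0,-0.001,0,0,0]}}

```text
time: 11.42
eef_pos: [0.4797, 0.1512, 0.0439]
tcp_rot: [-0.098, 0.977, 0.019, 0.189]
contact_force: [-5.4, -0.1, 4.0]
opening: 0.26
finger_force: 68.8
```

Call:
{"fn": "carry_out", "kwargs": {"deltas": [0,0,0,0,0,0,0,0,0,0,0,0,0,0,0,0,0,0], "grip": 45}}

```text
time: 11.8
eef_pos: [0.481, 0.151, 0.0445]
tcp_rot: [-0.098, 0.977, 0.019, 0.19]
contact_force: [-0.7, 0.2, 0.4]
opening: 0.45
finger_force: 0.0
```

Run:
```python
from h import *
s=ctrl.get_state();p,Rt=place(T0,-1); e=np.array(s['eef_pos'])-p
print(s['opening'],'jig err',e@xj,e@yj,e[2],'F',s['contact_force'],s['wrist_torque'])
im,P=cloud('side'); save('pics/side3.png',im); cv2.imwrite('pics/side3c.png',cv2.resize(im[120:250,200:330,::-1],(520,520),interpolation=cv2.INTER_CUBIC))
```

```text
0.45018177818179755 jig err 0.0009291685839634958 0.001683947604274661 -0.0005434371259327372 F [-0.65599624  0.24300362  0.40313476] [-0.0310778   0.17366359  0.00917235]
```

View pics/side3c.png

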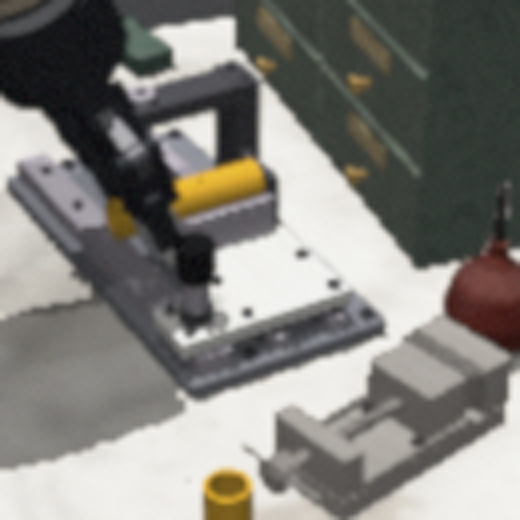

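```bash
cat >> h.py <<'E'
RK=frame(-zw,xj,-1)
KT=np.r_[KN+.0018*yj[:2],.056]
E
python3 - <<'E'
from h import *
s=ctrl.get_state(); p=np.array(s['eef_pos']);Rt=R.from_quat(s['tcp_rot'])
p1=p-Rt.apply([0,0,.03]); p2=p1-Rt.apply([0,0,.06]); k=KT+[0,0,.05]
print(KT); plan([(p1,Rt)],vmax=.016); print()
plan([(p1,Rt),(p2,Rt),(k,RK)])
E
```

```text
[0.4859424  0.07556412 0.056     ]
0 [0.0, 0.0, -0.015, 0.0, 0.0, 0.0, -0.0, 0.0, -0.03, 0.0, 0.0, 0.0]

0 [-0.0, 0.0, -0.03, 0.0, 0.0, 0.0, -0.0, 0.0, -0.06, 0.0, 0.0, 0.0, 0.0, 0.0, -0.09, 0.0, 0.0, 0.0, -0.005, -0.025, -0.08, 0.0, 0.128, -0.0, -0.009, -0.05, -0.071, 0.0, 0.256, -0.0]
5 [-0.007, -0.025, 0.008, 0.0, 0.128, -0.0]
```

Call:
{"fn": "carry_out", "kwargs": {"deltas": [0,0,-0.01,0,0,0,0,0,-0.04,0,0,0,0,0,-0.09,0,0,0,-0.005,-0.025,-0.085,0,0.128,0,-0.009,-0.05,-0.075,0,0.256,0]}}

```text
time: 12.48
eef_pos: [0.4724, 0.0976, 0.1211]
tcp_rot: [-0.1, 0.993, 0.006, 0.065]
contact_force: [0.1, -0.1, 0.1]
opening: 0.451
finger_force: 0.0
```

Call:
{"fn": "carry_out", "kwargs": {"deltas": [-0.007,-0.025,0.01,0,0.128,0,-0.007,-0.025,0.01,0,0.128,0,-0.007,-0.025,0.01,0,0.128,0,-0.007,-0.025,0.01,0,0.128,0]}}

```text
time: 12.98
eef_pos: [0.4833, 0.0757, 0.1083]
tcp_rot: [-0.1, 0.995, 0.0, -0.0]
contact_force: [0.6, -0.4, -0.4]
opening: 0.452
finger_force: 0.0
```

Run:
```python
from h import *
s=ctrl.get_state(); print(s['eef_pos'],s['contact_force'],s['qpos'])
im,P=cloud('wrist'); save('pics/w4.png',im); ok=np.isfinite(P[...,0])
m=ok&(im.max(-1)<60)&(np.linalg.norm(P[...,:2]-KN,axis=-1)<.025)&(P[...,2]>.065)&(P[...,2]<.092); W2=P[m]; print(len(W2),W2.mean(0) if len(W2) else 0)
im2,P2=cloud('side'); hsv=cv2.cvtColor(im2,cv2.COLOR_RGB2HSV)
m=np.isfinite(P2[...,0])&(hsv[...,1]>110)&(hsv[...,0]>12)&(hsv[...,0]<35)&(np.linalg.norm(P2[...,:2]-SEAT[:2],axis=-1)<.09)&(P2[...,2]>.03); W=P2[m]-SEAT
print('tube x',np.percentile(W@xj,[1,99]),'y',np.percentile(W@yj,[1,50]),'ztop',np.percentile(P2[m][:,2],98)); 
e=W[(W@xj)<-.02]; f=W[(W@xj)>.01]; print('z top near/far',np.percentile(e[:,2],95),np.percentile(f[:,2],95))
plan([(KT,RK)],vmax=.02)
cv2.imwrite('pics/m4.png',np.hstack([cv2.resize(im2[120:250,200:330,::-1],(384,384),interpolation=cv2.INTER_CUBIC),cv2.resize(im[...,::-1],(416,384))]))
```

```text
[0.48326193 0.07572839 0.10831229] [ 0.58666677 -0.37012123 -0.44692719] [-5.24853880e-02  1.65591904e-02  2.12284567e+00  3.64869366e-04
  1.00233697e+00 -1.82442663e+00]
1008 [0.48156256 0.0737526  0.08180328]
tube x [-0.04522028  0.0446717 ] y [-0.05606573 -0.00745055] ztop 0.11184092519608199
z top near/far 0.05307711730540548 0.011187488782102344
0 [-0.001, -0.0, 0.017, 0.0, 0.0, 0.0, -0.002, -0.0, 0.035, 0.0, 0.0, 0.001, -0.002, -0.001, 0.052, 0.0, 0.0, 0.001]
```

View pics/m4.png

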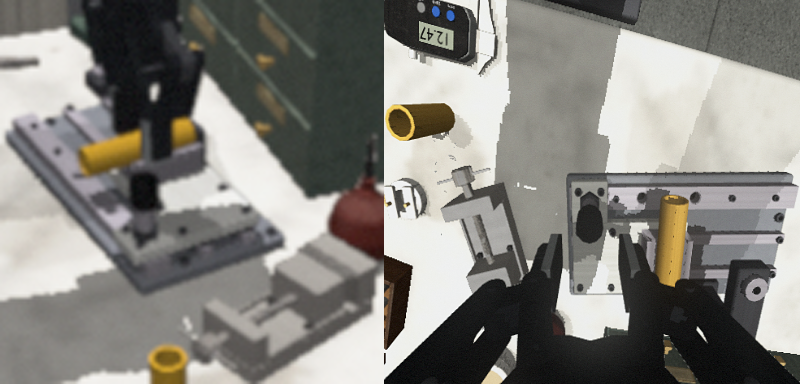

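Call:
{"fn": "carry_out", "kwargs": {"deltas": [-0.001,0,0.017,0,0,0,-0.002,0,0.035,0,0,0.001,-0.002,-0.001,0.052,0,0,0.001,-0.002,-0.001,0.052,0,0,0.001]}}

```text
time: 13.58
eef_pos: [0.4844, 0.0747, 0.0538]
tcp_rot: [-0.099, 0.995, 0.0, -0.003]
contact_force: [0.1, -0.0, -0.1]
opening: 0.449
finger_force: 0.0
```

Call:
{"fn": "carry_out", "kwargs": {"deltas": [0,0,0,0,0,0,0,0,0,0,0,0,0,0,0,0,0,0,0,0,0,0,0,0], "grip": 12, "grip_force": 60}}

```text
time: 14.08
eef_pos: [0.4863, 0.0746, 0.0564]
tcp_rot: [-0.099, 0.995, 0.0, -0.0]
contact_force: [-2.2, 0.3, -0.1]
opening: 0.237
finger_force: 58.6
```

Run:
```python
from h import *
s=ctrl.get_state(); e=s['eef_pos']-KT; print(s['eef_pos'],'jig',e@xj,e@yj,e[2],s['contact_force'],s['opening'],s['finger_force'])
```

```text
[0.48634713 0.07462383 0.05638916] jig 0.00020986354722463544 -0.0010019583222891067 0.00038915709065183435 [-2.15613492  0.27583945 -0.05996152] 0.2365267871505547 58.570294976234436
```

Call:
{"fn": "carry_out", "kwargs": {"deltas": [0,0,-0.004,0,0,0,0,0,-0.008,0,0,0,0,0,-0.011,0,0,0,0,0,-0.011,0,0,0,0,0,-0.011,0,0,0]}}

```text
time: 14.7
eef_pos: [0.4861, 0.0746, 0.0665]
tcp_rot: [-0.099, 0.995, 0.0, -0.0]
contact_force: [2.8, 0.1, -10.3]
opening: 0.235
finger_force: 58.9
```

Call:
{"fn": "carry_out", "kwargs": {"deltas": [0,0.008,0,0,0,0,0,0.02,0,0,0,0,0,0.035,0,0,0,0,0,0.047,0,0,0,0,0,0.055,0,0,0,0]}}

```text
time: 15.32
eef_pos: [0.4747, 0.1296, 0.0669]
tcp_rot: [-0.1, 0.995, 0.0, -0.001]
contact_force: [1.6, -1.0, -10.8]
opening: 0.234
finger_force: 59.1
```

Call:
{"fn": "carry_out", "kwargs": {"deltas": [0,0,0,0,0,0,0,0,0,0,0,0]}}

```text
time: 15.58
eef_pos: [0.4748, 0.129, 0.0668]
tcp_rot: [-0.099, 0.995, 0.001, -0.001]
contact_force: [1.4, 2.3, -10.8]
opening: 0.235
finger_force: 59.2
```

Run:
```python
from h import *
s=ctrl.get_state(); e=s['eef_pos']-np.array([.48634713,.07462383,.05638916]); print('jig',e@xj,e@yj,e[2],s['contact_force'],s['opening'],s['finger_force'])
```

```text
jig -0.0005164440325820061 0.055575818647496576 0.01046042929218604 [  1.42875272   2.29962959 -10.75838921] 0.23487034228838408 59.1957950592041
```

Call:
{"fn": "carry_out", "kwargs": {"deltas": [0,0,0.003,0,0,0,0,0,0.006,0,0,0,0,0,0.008,0,0,0,0,0,0.008,0,0,0]}}

```text
time: 16.08
eef_pos: [0.4751, 0.1284, 0.0593]
tcp_rot: [-0.099, 0.995, 0.0, -0.001]
contact_force: [-3.1, 0.6, -2.4]
opening: 0.235
finger_force: 59.9
```

Run:
```python
from h import *
s=ctrl.get_state(); e=s['eef_pos']-np.array([.48634713,.07462383,.05638916]); print('jig',e@xj,e@yj,e[2],s['contact_force'],s['opening'],s['finger_force'])
```

```text
jig -0.0003276639386733046 0.05492760939426074 0.002906838470353841 [-3.0953585  0.6495873 -2.3852391] 0.23537416430570413 59.94773983955383
```

Call:
{"fn": "carry_out", "kwargs": {"deltas": [0,0,0.002,0,0,0,0,0,0.004,0,0,0,0,0,0.0055,0,0,0,0,0,0.0055,0,0,0]}}

```text
time: 16.58
eef_pos: [0.4752, 0.1284, 0.054]
tcp_rot: [-0.1, 0.995, -0.0, -0.001]
contact_force: [-5.5, -0.6, 1.3]
opening: 0.235
finger_force: 60.5
```

Run:
```python
from h import *
s=ctrl.get_state(); e=s['eef_pos']-np.array([.48634713,.07462383,.05638916]); print('jig',e@xj,e@yj,e[2],s['contact_force'],s['opening'],s['finger_force'])
```

```text
jig -0.00019061542487224144 0.05491952996996001 -0.002383524154307169 [-5.51835378 -0.63251977  1.26706642] 0.23514332905078011 60.45319676399231
```

Call:
{"fn": "carry_out", "kwargs": {"deltas": [0.0004,0,0.0006,0,0,0,0.0004,0,0.0012,0,0,0,0.0004,0,0.0012,0,0,0]}}

```text
time: 16.95
eef_pos: [0.4753, 0.1284, 0.0536]
tcp_rot: [-0.1, 0.995, -0.0, -0.0]
contact_force: [-7.4, -0.4, 5.6]
opening: 0.235
finger_force: 60.8
```

Run:
```python
from h import *
s=ctrl.get_state(); e=s['eef_pos']-np.array([.48634713,.07462383,.05638916]); print('jig',e@xj,e@yj,e[2],s['contact_force'],s['opening'],s['finger_force'])
```

```text
jig -0.00013658598582603348 0.05489999956274303 -0.0027871270064480577 [-7.39566523 -0.37891732  5.63543429] 0.235443569525496 60.836201906204224
```

Call:
{"fn": "carry_out", "kwargs": {"deltas": [0.0006,0,0.001,0,0,0,0.0006,0,0.001,0,0,0,0.0006,0,0.001,0,0,0]}}

```text
time: 17.32
eef_pos: [0.4753, 0.1284, 0.0535]
tcp_rot: [-0.1, 0.995, -0.0, 0.0]
contact_force: [-7.4, 0.3, 8.8]
opening: 0.234
finger_force: 61.3
```

Run:
```python
from h import *
s=ctrl.get_state(); e=s['eef_pos']-np.array([.48634713,.07462383,.05638916]); print(s['time'],'jig',e@xj,e@yj,e[2],s['contact_force'],s['opening'],s['finger_force'])
ims=[]
im,P=cloud('side'); im2,P2=cloud('scene')
cv2.imwrite('pics/m5.png',np.hstack([cv2.resize(im[110:270,170:330,::-1],(400,400),interpolation=cv2.INTER_CUBIC),cv2.resize(im2[90:250,160:320,::-1],(400,400),interpolation=cv2.INTER_CUBIC)]))
S=SEAT+.055*yj
for n,i,Q in (('side',im,P),('scene',im2,P2)):
    hsv=cv2.cvtColor(i,cv2.COLOR_RGB2HSV); W=Q-S
    m=np.isfinite(W[...,0])&(hsv[...,1]>110)&(hsv[...,0]>12)&(hsv[...,0]<35)&(np.abs(W@yj)<.02)&(np.abs(W@xj)<.07)&(abs(W[...,2])<.016); V=W[m]
    print(n,m.sum(),np.percentile(V@xj,[1,99]),[round(np.percentile(V[(V@xj>a)&(V@xj<a+.02)][:,2],95),4) for a in (-.045,-.025,.0,.02) if ((V@xj>a)&(V@xj<a+.02)).sum()>5])
```

```text
17.325 jig -9.817429950446759e-05 0.05489625496708089 -0.0028406008508143135 [-7.4023988   0.31664882  8.80859185] 0.23366580724610114 61.25352501869202
side 109 [-0.04574698  0.00716441] [np.float64(0.0107), np.float64(0.0115)]
scene 152 [-0.04790917  0.00651298] [np.float64(0.0123), np.float64(0.0136)]
```

View pics/m5.png

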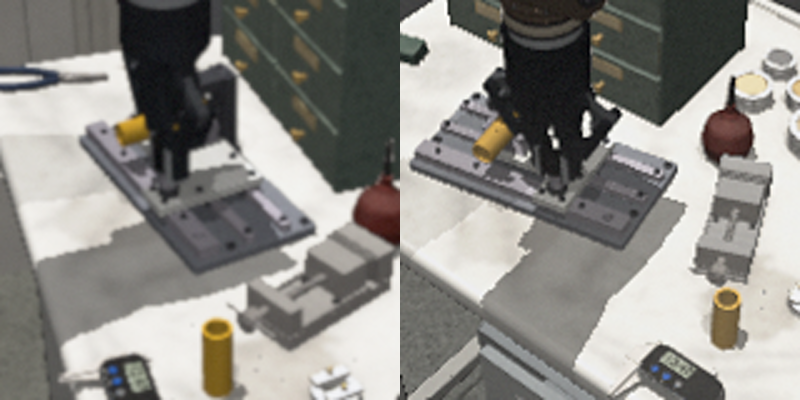

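```bash
python3 -c "
from plant import ctrl
print(ctrl.sign_off())"
```

```text
the job is handed in; nothing more can be done
None
```

The job is handed in at 17 s of the 51 s allowed: the long tube lies in the V-cradle against the end stop, released. The carriage is one hole along (54.9 mm travelled, pin in the hole), and the gripper is holding the knob down at about 9 N. The short tube, oil bottle and caliper were not touched; no verdict came back at hand-in.

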